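# Close and latch the specimen transport case

## Robot

A 6-joint arm with a two-finger parallel gripper is mounted at the origin on the work surface. World frame = base frame: x ahead of the robot, y to its left, z up, the work surface at z = 0. Lengths are in mm, angles in rad, forces in N, time in s.
With the tool pointing down it reaches from about 300 to 850 mm from the base axis. Payload 4.2 kg.
Tool frame: the origin (TCP) lies at the very end of the fingers, on their centre line; the grasp point (between the pads) lies 19 mm behind it; z points along the fingers, x is the direction in which the jaws open and shut, and the axes are right-handed (so a half turn about z gives the same grasp; the last joint's range is limited). The gripper opens to 91 mm and grips with 3 to 60 N. Pads are 32 mm wide; open, the fingers measure 118 mm over their backs; the gripper's body (76 mm by 178 mm) begins 60 mm behind the grasp point.
Start: joints at [-1.221, 0.32, 1.565, -0, 1.257, -0.02], TCP at [207.826, -536.145, 213.976] pointing down, gripper open.
Joint ranges: [-3.11, 3.11], [-0.84, 2.01], [0.21, 2.61], [-1.34, 4.49], [0.05, 2.63], [-2.56, 2.56]. Speed limits (rad/s): [2.57, 2.57, 3.14, 3.14, 3.14, 3.14].

## Interface

Orientations are given as [roll, pitch, yaw] about the fixed x, y, z axes, in that order (R = Rz(yaw) Ry(pitch) Rx(roll)).
In Python, from station import robot, imaging gives the robot as it stands.
- The arm moves only by the tool drive_tool, never from a script. Its argument "plan" is a list of rows, each a list of 4 numbers: the shift along the tool's x, y, z in cm, then the turn about the tool's z in degrees. A call has 1 to 8 rows; each row is the pose to reach, as a shift and turn from the pose measured when the call began, along the tool's axes at that moment; what a row does not reach only later rows make up. A row lasts 1/8 s, in which the tool goes at most 62.5 mm and 10.7 degrees, less where a joint would pass 70% of its speed; a pose out of reach is approached as far as the arm can. A call with a gripper value outside its range is refused whole. "hand" is the opening, from 0 (shut) to 1 (fully open), set as the call begins (left out, the last holds). The fingers move at their own pace and stop on an object; "squeeze" is the grip in N (left out, the last holds). Time passes only in rows, so rows that repeat a pose let the fingers close. It gives the time, the measured TCP pose, the force and the opening at its end, in the units of the state.
- robot.read_state(): the state, without advancing time (a new reading comes with each control period).
- imaging.capture(name): name is "scene" or "top"; returns (picture, depth): 384x512x3 uint8, red, green, blue; 384x512 float32, mm along the optical axis (not along the pixel's ray), 0 where there is no reading.
- imaging.calibration(name): a dict with "fx", "fy", "cx", "cy" (pixels), "world_to_cam" (4x4, takes a point from world to camera coordinates). Camera axes: x right, y down, z forward; pixel columns grow to the right and rows downward; lengths in mm; the calibration is good to about 2 mm. A picture is of the moment at which its call begins. calibration takes no time and is no camera call.
- robot.job_done(): hands the job in, once; it reports no verdict.
Trained networks look in the newest picture that a camera, given by its name, has taken for a name from the list of things; names that differ only in an ending like _2 or _b are one class to them, and where a whole thing is asked for, a point or a joint stands for the part that bears it (a point fixed in the world has none). Each returns a list of dicts, best first, with "score" (0 to 1); they miss things now and then, are a little off and sometimes report something else, mostly with a low value. They report only what shows in the picture. A call takes as long as a camera call. They do not tell look-alikes from the thing itself.
- imaging.boxes_of(camera, target): "rect" ([centre column, centre row, width, height] in pixels, round what is visible of it).
The state is a dict: "time_s": time; "joints": joint angles; "qd": joint speeds; "effort": joint torques, N m; "tcp_pos": TCP position; "tool_rot": TCP orientation; "ft_force": force on the tool from outside, world axes, zero at the start; "torque": the same for the moment, N m; "finger_gap": finger opening in mm.
Only numpy, scipy, OpenCV 4.12 (cv2) and the standard library are available. Lean on these libraries where they do the work, as an engineer would, in place of code of your own. Each camera call takes 0.05 s, during which the arm holds its last target.

## Task

Put the loose cover on the open tube transport case so that it lies flat and fully down in its recess, then turn both quarter-turn latches clockwise over the cover until each one is past the cover's rib and drops into its locked place behind it. Leave the other things on the desk where they are.

Things in the scene. Friction and masses are not known exactly. Their poses are not given: they have to be found in the camera images.
- case: White plastic transport case full of capped tubes, fixed to the desk, 150 (x) x 240 (y) x 80 mm tall, left or right in the work area, turned up to 0.45 rad. Origin: centre of its underside; y along its long side, z up. Its top has a recess 122 (x) x 152 (y) mm, 8 mm deep, for the cover, and at each end, at y = +98 and -98 mm, a flat shoulder with a latch.
- seat (a point): Centre of the recess's floor, 72 mm above the desk, axes as the case. The cover's underside must come to rest here, its top then being level with the case's rim.
- cover: Loose grey plate, 116 (x) x 146 (y) x 8 mm, about 0.26 kg, lying flat on the desk, handle up. Origin: centre of its underside; z up. It has 3 mm of play on every side in the recess and fits either way round (half a turn). A rounded rib near each short edge stands 4.5 mm above the plate: the latch tongue must pass over it.
- cover_handle (a point): Middle of the cover's black bar handle, 41 mm above the cover's underside, axes as the cover. The bar runs along the cover's y: 80 mm long, 14 mm wide and 14 mm high, on two end posts, with 26 mm free under the bar above the plate.
- latch_1 (a joint): Angle of the latch at the case's +y end: 0 open (starts at 0 to 0.2), 1.571 locked, at a stop; grows clockwise seen from above. It turns easily until its sprung tongue meets the cover's rib near 1.0 rad; turned on firmly (0.1 to 0.3 N m; a 20 N grip does it, 5 N slips) it rises 3.5 mm over the rib, crests at about 1.2 to 1.35 and is free to drop by 1.4 to 1.55.
- latch_2 (a joint): The same for the latch at the case's -y end; it too is turned clockwise from above to lock.
- latch_1_grip (a point): On latch_1's vertical turning axis, 110 mm above the desk; turns and rises with the latch. The latch is an upright black wing bar along this point's x, 70 mm long, 14 mm thick, from 24 mm below to 12 mm above this point, over a 10 mm round steel tongue that runs along +x to 49 mm from the axis. Open, +x is the case's +x; locked, it points to the case's middle.
- latch_2_grip (a point): The same for latch_2. Open, its +x (tongue) is the case's -x; locked, it points to the case's middle. A locked tongue (either latch) lies over the cover, about 1 mm above the plate; a cover that is not fully down blocks it.
- tube_rack: Bystander: white rack of capped tubes, 70 x 200 x 84 mm, origin under its centre. Leave alone.
- bottle: Bystander: clear bottle, 56 mm across, 130 mm tall, origin under its centre. Leave alone.
- carton: Bystander: open cardboard carton, 140 x 100 x 70 mm, origin under its centre. Leave alone.
- latch_1_lift (a joint): How far latch_1 is lifted along its axis (m): 0 resting down, about 0.0035 on top of the rib, 0 again when dropped into the locked place. A 2 N spring holds it down; it can be pulled up 10 mm to a stop, at any angle.
- latch_2_lift (a joint): The same for latch_2.
Not all that is in view belongs to the job. Leave any green or pink look-alike of the cover alone.

How it is judged:
By the outcome, as a careful person would: the job done as asked, in the order asked, and still so for the second after the job is handed in, with the robot touching nothing.
It also fails if it takes over 64 s, if anything falls off the work surface, if the arm or the gripper's body presses on something with over 40 N, if the wrist force passes 120 N, or if a joint passes its speed limit or range.

## Working session

There is one attempt and no reset: what is moved stays moved. The work goes in short steps, Python scripts to look and compute and a tool call to move; the robot and the scene stay as the last step left them, time stands still between calls to the robot, and variables do not carry over. Pictures are saved under pics/ and viewed, and the job is handed in when it is done.

Besides the shell and the picture viewer there is one more tool, called by a JSON object that holds its "method" and its "body", one argument or row to a line. drive_tool: Moves the arm, as the interface text tells. Its arguments: {"type":"object","properties":{"plan":{"type":"array"},"hand":{"type":"number"},"squeeze":{"type":"number"}},"required":["plan"]}

```bash
mkdir -p pics; ls; cat > h.py <<'E'
import numpy as np, cv2
from station import robot, imaging
def cap(n,f=None):
    p,d=imaging.capture(n)
    if f: cv2.imwrite('pics/'+f,cv2.cvtColor(p,cv2.COLOR_RGB2BGR))
    np.savez('last_%s.npz'%n,p=p,d=d)
    return p,d
def cloud(n,d):
    c=imaging.calibration(n); v,u=np.mgrid[:d.shape[0],:d.shape[1]]
    P=np.stack([(u-c['cx'])/c['fx']*d,(v-c['cy'])/c['fy']*d,d],-1)
    M=np.linalg.inv(np.array(c['world_to_cam']))
    W=P@M[:3,:3].T+M[:3,3]; W[d==0]=np.nan
    return W
E
python3 - <<'E'
from h import *
for n in ('scene','top'): cap(n,n+'1.png')
for n in ('scene','top'):
  for t in ('case','cover','cover_handle','latch_1'):
    try: print(n,t,[(np.round(b['rect']).astype(int).tolist(),round(b['score'],2)) for b in imaging.boxes_of(n,t)][:5])
    except Exception as e: print(n,t,e)
print(robot.read_state())
E
```

```text
pics
scene case [([303, 237, 82, 72], 0.59)]
scene cover [([175, 215, 49, 29], 0.95), ([260, 174, 30, 21], 0.88), ([235, 198, 47, 26], 0.81), ([368, 233, 52, 36], 0.66)]
scene cover_handle [([371, 232, 54, 37], 0.86), ([236, 198, 43, 26], 0.83), ([258, 175, 35, 26], 0.74), ([174, 215, 50, 29], 0.73)]
scene latch_1 [([318, 238, 29, 16], 0.81), ([288, 208, 22, 14], 0.47)]
top case [([192, 193, 76, 54], 0.74)]
top cover [([304, 129, 51, 37], 0.94), ([168, 260, 44, 41], 0.89), ([294, 195, 42, 34], 0.86), ([324, 248, 45, 51], 0.69)]
top cover_handle [([169, 260, 43, 45], 0.94), ([306, 128, 40, 37], 0.91), ([296, 194, 38, 36], 0.8), ([320, 248, 43, 46], 0.71), ([218, 198, 9, 21], 0.36)]
top latch_1 [([219, 199, 9, 21], 0.58), ([162, 185, 8, 19], 0.53)]
{'time_s': 0.5, 'joints': array([-1.22100107e+00,  3.19628609e-01,  1.56455572e+00, -3.00035945e-05,
        1.25742506e+00, -2.00122170e-02]), 'qd': array([ 0.00051291, -0.00221794, -0.00078078,  0.00070378,  0.00100614,
        0.00096027]), 'effort': array([-2.10048791e-03, -4.11999214e+01, -2.32040477e+01,  7.26503623e-02,
        3.85164132e-02, -2.00708416e-05]), 'tcp_pos': array([ 207.80476766, -536.11719469,  213.93782399]), 'tool_rot': array([ 3.14156445e+00,  1.73013529e-05, -1.20097961e+00]), 'ft_force': array([-0.42628118,  1.04759017,  0.94605778]), 'torque': array([-0.02234554, -0.01542423,  0.02588772]), 'finger_gap': 91.56825554100588}
```

```bash
python3 - <<'E'
import cv2
a=cv2.imread('pics/top1.png')[80:320,100:400]; cv2.imwrite('pics/top1c.png',cv2.resize(a,(750,600),interpolation=cv2.INTER_CUBIC))
E
```

```text
(no output)
```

View pics/scene1.png

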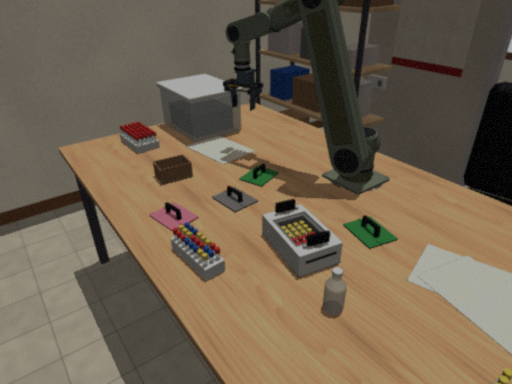

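View pics/top1.png

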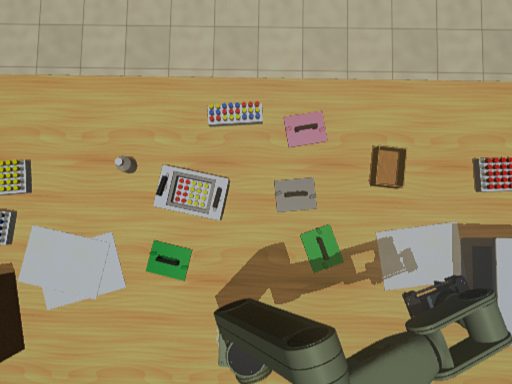

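```bash
sleep 1
```

```text
(no output)
```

View pics/top1c.png

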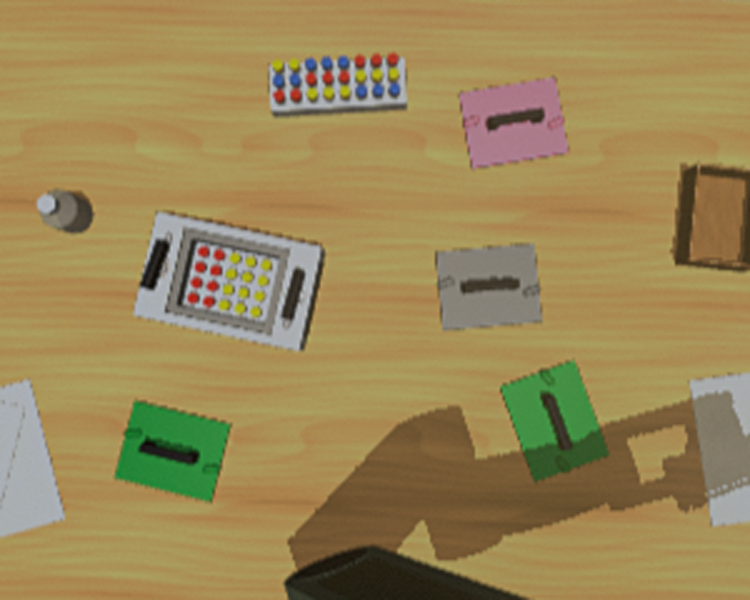

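Four cover candidates show in the top view: pink (305,129), green (169,260), green (322,248) and grey (295,195). The grey one fits the description. The case is at (192,193). The enlarged crop confirms a grey plate with a black bar and two ribs. Next I'll measure both poses.

```bash
cat > m.py <<'E'
from h import *
def rect(pts):
    (c,s,a)=cv2.minAreaRect(pts.astype(np.float32)); 
    B=cv2.boxPoints((c,s,a)); e=[B[1]-B[0],B[2]-B[1]]
    e=max(e,key=np.linalg.norm); return np.round(c,1),np.round(s,1),round(float(np.arctan2(e[1],e[0])),4)
E
python3 - <<'E'
from m import *
z=np.load('last_top.npz');p,d=z['p'].astype(int),z['d'];W=cloud('top',d)
c=imaging.calibration('top');print({k:c[k] for k in('fx','fy','cx','cy')},np.round(np.linalg.inv(c['world_to_cam']),3))
def comp(mask,seed):
    n,l=cv2.connectedComponents(mask.astype(np.uint8)); return l==l[seed[1],seed[0]]
# cover
roi=np.zeros(d.shape,bool);roi[165:225,262:330]=1
m=roi&(W[...,2]>3.5)
print('cover',m.sum(),np.nanmedian(W[...,2][m]),rect(W[m][:,:2]))
# colour mask
sat=p.max(-1)-p.min(-1); m2=roi&(sat<30); print(m2.sum(),rect(W[m2&np.isfinite(W[...,2])][:,:2]))
mh=roi&(W[...,2]>30); print('handle',mh.sum(),rect(W[mh][:,:2]),np.nanmedian(W[mh],0))
roi=np.zeros(d.shape,bool);roi[150:235,145:240]=1
m=roi&(W[...,2]>70)&(W[...,2]<88);print('case',m.sum(),np.nanmedian(W[m][:,2]),rect(W[m][:,:2]))
ml=roi&(W[...,2]>105)
n,l,st,ce=cv2.connectedComponentsWithStats(ml.astype(np.uint8))
for i in range(1,n):
  q=W[l==i]; print('latch',st[i],rect(q[:,:2]),q.mean(0).round(1))
for b,nm in [((165,185,210,235),'x')]: pass
print('desk z',np.nanmedian(W[140:160,150:280,2]))
E
```

```text
{'fx': 402.23357056995445, 'fy': 402.23357056995445, 'cx': 250.4680752286866, 'cy': 184.8823800241701} [[ 2.000000e-02 -9.960000e-01  8.300000e-02  4.227610e+02]
 [-1.000000e+00 -1.900000e-02  1.700000e-02 -2.573200e+01]
 [-1.500000e-02 -8.400000e-02 -9.960000e-01  1.483293e+03]
 [ 0.000000e+00  0.000000e+00  0.000000e+00  1.000000e+00]]
cover 1599 7.4607460000825085 (array([ 514.5, -167.2]), array([217.5, 247.5]), -1.5528)
1222 (array([ 514.7, -164. ]), array([114.2, 145.7]), -1.4606)
handle 93 (array([ 515.9, -164.6]), array([13.6, 79.9]), -1.4577) [ 516.02860185 -164.31147009   47.46084223]
case 1534 78.76424232577892 (array([513. , 208.6]), array([241.4, 150.3]), 1.3787)
latch [156 175  11  20  98] (array([531. , 303.9]), array([15.2, 69.3]), -0.311) [530.7 303.1 119.5]
latch [213 187   9  21  92] (array([493.5, 112.2]), array([14.4, 68.8]), -0.248) [493.9 111.2 120.4]
desk z 0.11959421709889284
```

```bash
cat >> m.py <<'E'
from scipy.spatial.transform import Rotation as Ro
def go(x,y,z,yaw):
    s=robot.read_state();R=Ro.from_euler('xyz',s['tool_rot']).as_matrix()
    dl=R.T@(np.array([x,y,z])-s['tcp_pos'])/10
    dy=(s['tool_rot'][2]-yaw+np.pi)%(2*np.pi)-np.pi
    print('t',round(s['time_s'],2),'tcp',s['tcp_pos'].round(1),'rot',s['tool_rot'].round(3),'gap',round(s['finger_gap'],1),'F',s['ft_force'].round(1),'M',s['torque'].round(2))
    print('shift cm',dl.round(2),'turn deg',round(float(np.degrees(dy)),1))
E
python3 - <<'E'
from m import *
go(515.5,-164.4,130,0.110)
z=np.load('last_top.npz');p,d=z['p'].astype(int),z['d'];W=cloud('top',d)
roi=np.zeros(d.shape,bool);roi[165:225,262:330]=1
sat=p.max(-1)-p.min(-1); m2=(roi&((sat<30)|(W[...,2]>25))).astype(np.uint8)
cs,_=cv2.findContours(m2,0,1);k=max(cs,key=cv2.contourArea);f=np.zeros_like(m2);cv2.drawContours(f,[k],-1,1,-1)
c=imaging.calibration('top');M=np.linalg.inv(c['world_to_cam'])
def proj(u,v,h):
    r=M[:3,:3]@np.stack([(u-c['cx'])/c['fx'],(v-c['cy'])/c['fy'],np.ones_like(u,float)]);return (M[:3,3][:,None]+r*((h-M[2,3])/r[2])).T
v,u=np.nonzero(f);q=proj(u,v,8.);print('plate centroid',q.mean(0).round(1),rect(q[:,:2]))
C=np.cov(q[:,:2].T);w,V=np.linalg.eigh(C);print(np.sqrt(12*w).round(1),np.arctan2(*V[::-1,1]))
# case outer by top mask filled
roi=np.zeros(d.shape,bool);roi[150:235,145:240]=1
m=(roi&(W[...,2]>60)).astype(np.uint8);cs,_=cv2.findContours(m,0,1);k=max(cs,key=cv2.contourArea);f=np.zeros_like(m);cv2.drawContours(f,[k],-1,1,-1)
v,u=np.nonzero(f);q=proj(u,v,80.);print('case centroid',q.mean(0).round(1),rect(q[:,:2]))
C=np.cov(q[:,:2].T);w,V=np.linalg.eigh(C);print(np.sqrt(12*w).round(1),np.arctan2(*V[::-1,1]))
# recess hole: rim plateau complement inside
m=((f>0)&(W[...,2]<75.5)).astype(np.uint8);n,l,st,ce=cv2.connectedComponentsWithStats(m)
i=1+st[1:,4].argmax();v,u=np.nonzero(l==i);q=proj(u,v,80.);print('recess',q.mean(0).round(1),rect(q[:,:2]))
E
```

```text
t 0.5 tcp [ 207.8 -536.1  213.9] rot [ 3.142  0.    -1.201] gap 91.6 F [-0.4  1.   0.9] M [-0.02 -0.02  0.03]
shift cm [-23.54 -42.13   8.39] turn deg -75.1
plate centroid [ 514.3 -164.2    8. ] (array([ 514.5, -164.3]), array([114. , 145.5]), -1.4605)
[113.6 144.4] 1.6952972898617606
case centroid [512.2 206.9  80. ] (array([512.5, 207. ]), array([241.2, 149.7]), 1.3793)
[149.6 240.9] 1.3791697756749528
recess [512.5 208.1  80. ] (array([514.1, 207.2]), array([155.6, 127.4]), 1.4047)
```

{"method": "drive_tool", "body": {
  "plan": [
    [-3,-5.3,0.5,-9.5],
    [-6,-10.6,1,-19],
    [-9,-16,2,-28.5],
    [-12,-21.2,3,-38],
    [-15,-26.5,4,-47.5],
    [-18,-32,5,-57],
    [-21,-37.3,6,-66],
    [-23.54,-42.13,7,-75.1]
  ],
  "hand": 0.6,
  "squeeze": 30
}}

```text
time_s: 1.5
tcp_pos: [516.9, -162.5, 143.9]
tool_rot: [3.141, -0.001, 0.116]
ft_force: [-0.1, -0.3, 0.8]
finger_gap: 54.7
```

```bash
python3 - <<'E'
from m import *
go(515,-164.3,90,0.110)
E
```

```text
t 1.5 tcp [ 516.9 -162.5  143.9] rot [ 3.141e+00 -1.000e-03  1.160e-01] gap 54.7 F [-0.1 -0.3  0.8] M [-0.01 -0.14  0.04]
shift cm [-0.21  0.15  5.39] turn deg 0.3
```

{"method": "drive_tool", "body": {
  "plan": [
    [-0.2,0.15,3,0.3],
    [-0.2,0.15,6,0.3],
    [-0.2,0.15,8.5,0.3],
    [-0.2,0.15,10.5,0.3],
    [-0.2,0.15,11.8,0.3],
    [-0.2,0.15,12.2,0.3],
    [-0.2,0.15,12.2,0.3]
  ]
}}

```text
time_s: 2.38
tcp_pos: [515.5, -164.4, 22.2]
tool_rot: [3.141, -0.001, 0.11]
ft_force: [0.3, 0.5, 1.1]
finger_gap: 54.7
```

{"method": "drive_tool", "body": {
  "plan": [
    [0,0,0,0],
    [0,0,0,0],
    [0,0,0,0],
    [0,0,0,0]
  ],
  "hand": 0,
  "squeeze": 30
}}

```text
time_s: 2.88
tcp_pos: [515.3, -164.4, 22.3]
tool_rot: [3.141, -0.001, 0.111]
ft_force: [-3.2, -0.4, 0.3]
finger_gap: 17.9
```

```bash
python3 - <<'E'
from m import *
cap('scene','s2.png')
go(515,-164.3,22,0.110)
a=cv2.imread('pics/s2.png')[120:280,160:400]; cv2.imwrite('pics/s2c.png',cv2.resize(a,(780,520),interpolation=cv2.INTER_CUBIC))
E
```

```text
t 2.92 tcp [ 514.8 -164.4   22.2] rot [3.141 0.    0.111] gap 13.5 F [ 0.2 -0.7  4.3] M [-0.01 -0.09 -0.01]
shift cm [ 0.02 -0.    0.02] turn deg 0.0
```

View pics/s2c.png

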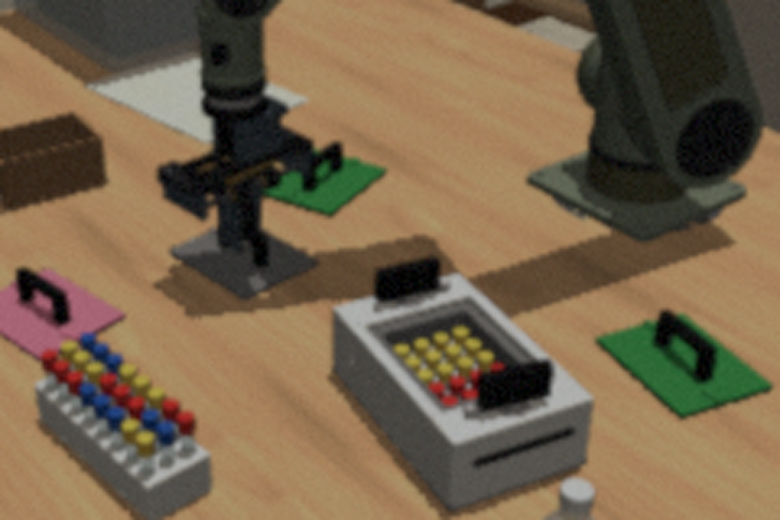

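The gripper straddles the grey cover's bar, and the 13.5 mm gap shows it is gripped. Lifting now.

{"method": "drive_tool", "body": {
  "plan": [
    [0,0,0,0],
    [0,0,-1,0],
    [0,0,-3,0],
    [0,0,-6,0],
    [0,0,-10,0],
    [0,0,-14,0],
    [0,0,-16,0],
    [0,0,-16,0]
  ],
  "squeeze": 40
}}

```text
time_s: 3.92
tcp_pos: [515.6, -164.5, 183.8]
tool_rot: [3.14, -0.003, 0.111]
ft_force: [-0.9, 0.0, -3.6]
finger_gap: 13.8
```

```bash
python3 - <<'E'
from m import *
cap('scene','s3.png')
go(512.4,207.3,180,-0.192)
go(512.4,207.3,105,-0.192)
E
```

```text
t 3.98 tcp [ 514.6 -164.2  182.3] rot [ 3.141 -0.     0.111] gap 13.7 F [ 0.   0.4 -4.5] M [-0.01 -0.13  0.  ]
shift cm [  3.88 -36.95   0.21] turn deg 17.3
t 3.98 tcp [ 514.6 -164.2  182.3] rot [ 3.141 -0.     0.111] gap 13.7 F [ 0.   0.4 -4.5] M [-0.01 -0.13  0.  ]
shift cm [  3.88 -36.95   7.71] turn deg 17.3
```

View pics/s3.png

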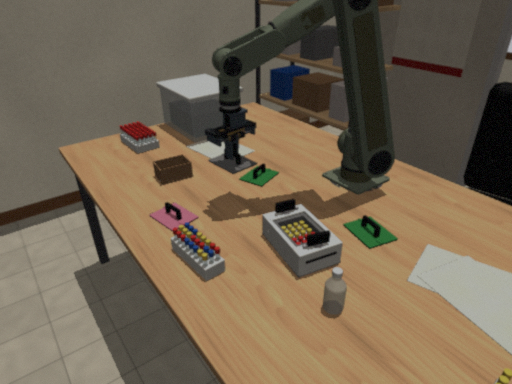

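{"method": "drive_tool", "body": {
  "plan": [
    [0.3,-3,0,1.5],
    [0.8,-8,0,4],
    [1.4,-14,0,7],
    [2.1,-20,0,10],
    [2.8,-26.5,0,13],
    [3.4,-32,0,15.5],
    [3.75,-35.7,0,17],
    [3.88,-36.95,0,17.3]
  ]
}}

```text
time_s: 4.97
tcp_pos: [511.1, 209.1, 180.2]
tool_rot: [3.139, 0.003, -0.189]
ft_force: [-0.4, 0.1, -3.7]
finger_gap: 13.3
```

{"method": "drive_tool", "body": {
  "plan": [
    [0,0,0,0],
    [0,0,0,0]
  ]
}}

```text
time_s: 5.22
tcp_pos: [510.7, 207.7, 179.4]
tool_rot: [3.138, 0.004, -0.189]
ft_force: [0.6, 0.2, -3.5]
finger_gap: 13.5
```

```bash
python3 - <<'E'
from m import *
cap('top','t4.png');cap('scene','s4.png')
go(512.4,207.3,105,-0.192)
a=cv2.imread('pics/t4.png')[130:260,120:280]; b=cv2.imread('pics/s4.png')[130:290,220:380]
cv2.imwrite('pics/c4.png',np.hstack([cv2.resize(a,(400,325)),cv2.resize(b,(400,325))]))
E
```

```text
t 5.33 tcp [511.1 207.7 180. ] rot [ 3.139e+00  3.000e-03 -1.900e-01] gap 13.3 F [-0.   0.2 -3.4] M [-0.05 -0.1  -0.04]
shift cm [ 0.15 -0.01  7.5 ] turn deg 0.1
```

View pics/c4.png

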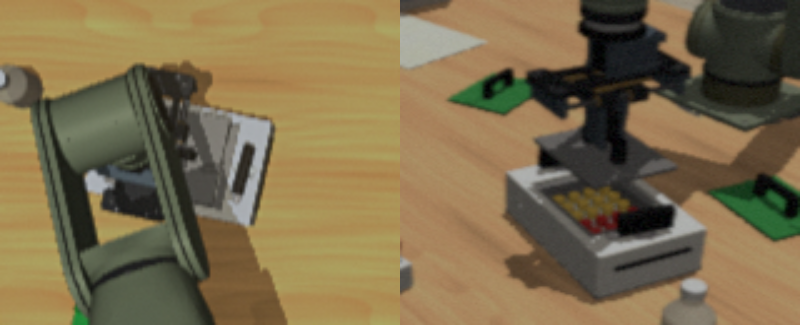

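{"method": "drive_tool", "body": {
  "plan": [
    [0.15,0,1.5,0.1],
    [0.15,0,3.5,0.1],
    [0.15,0,5.5,0.1],
    [0.15,0,7,0.1],
    [0.15,0,7.5,0.1],
    [0.15,0,7.5,0.1]
  ]
}}

```text
time_s: 6.08
tcp_pos: [512.4, 207.1, 104.8]
tool_rot: [3.139, 0.003, -0.192]
ft_force: [-0.3, -0.5, -3.3]
finger_gap: 13.7
```

```bash
python3 - <<'E'
from m import *
cap('scene','s5.png')
go(512.4,207.3,94,-0.192)
b=cv2.imread('pics/s5.png')[180:290,240:370]
cv2.imwrite('pics/c5.png',cv2.resize(b,(700,592),interpolation=cv2.INTER_CUBIC))
E
```

```text
t 6.12 tcp [512.7 207.3 105.3] rot [ 3.139e+00  2.000e-03 -1.920e-01] gap 13.9 F [-0.4 -0.7 -3.5] M [-0.04 -0.07  0.02]
shift cm [-0.03  0.01  1.13] turn deg 0.0
```

View pics/c5.png

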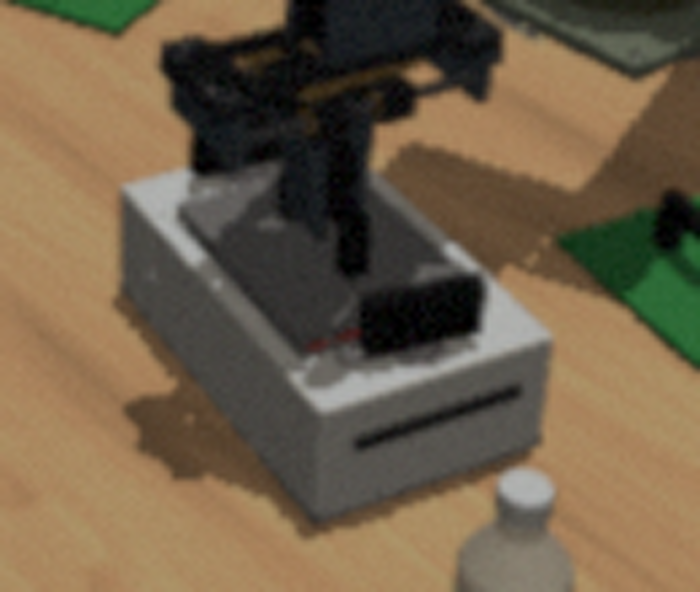

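The cover hovers just above the recess. Lowering gently.

{"method": "drive_tool", "body": {
  "plan": [
    [0,0,0.3,0],
    [0,0,0.5,0],
    [0,0,0.7,0],
    [0,0,0.8,0]
  ]
}}

```text
time_s: 6.62
tcp_pos: [511.9, 207.8, 99.5]
tool_rot: [3.14, 0.003, -0.192]
ft_force: [-9.1, 0.6, 12.0]
finger_gap: 14.0
```

{"method": "drive_tool", "body": {
  "plan": [
    [0,0,0.2,0],
    [0,0,0.3,0],
    [0,0,0.4,0],
    [0,0,0.4,0]
  ]
}}

```text
time_s: 7.12
tcp_pos: [510.9, 208.0, 97.9]
tool_rot: [3.141, 0.003, -0.192]
ft_force: [-8.7, -0.6, 12.8]
finger_gap: 13.8
```

{"method": "drive_tool", "body": {
  "plan": [
    [-0.1,0,0,0],
    [-0.2,0,0,0],
    [-0.2,0,0,0]
  ]
}}

```text
time_s: 7.5
tcp_pos: [508.5, 208.3, 97.4]
tool_rot: [3.14, 0.005, -0.192]
ft_force: [-0.2, -0.1, -4.1]
finger_gap: 14.0
```

```bash
python3 - <<'E'
from m import *
cap('scene','s6.png')
go(512.4,207.3,94,-0.192)
b=cv2.imread('pics/s6.png')[180:290,240:370]
cv2.imwrite('pics/c6.png',cv2.resize(b,(700,592),interpolation=cv2.INTER_CUBIC))
E
```

```text
t 7.55 tcp [508.5 208.3  97.3] rot [ 3.14   0.005 -0.192] gap 13.9 F [-0.5  0.5 -3.7] M [-0.01 -0.12  0.02]
shift cm [0.4  0.03 0.33] turn deg 0.0
```

View pics/c6.png

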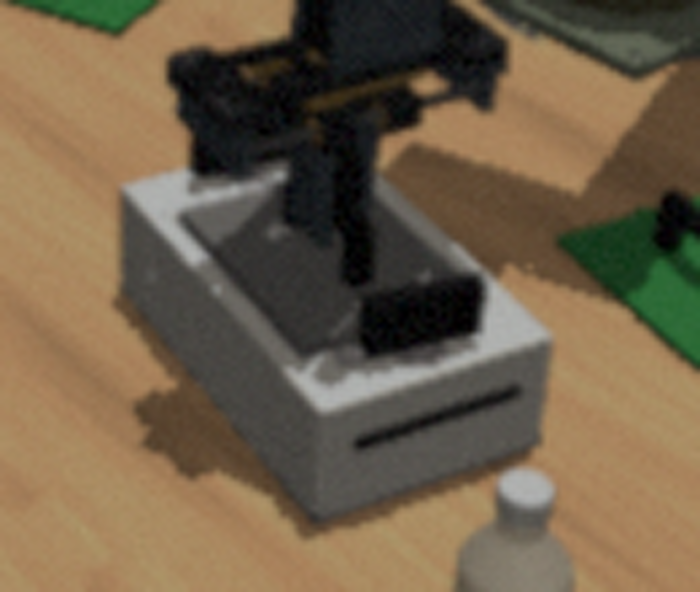

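{"method": "drive_tool", "body": {
  "plan": [
    [0.03,0,0.1,0],
    [0.05,0,0.2,0],
    [0.05,0,0.3,0],
    [0.05,0,0.35,0]
  ]
}}

```text
time_s: 8.05
tcp_pos: [509.6, 208.1, 94.2]
tool_rot: [3.14, 0.003, -0.192]
ft_force: [1.3, -1.3, 1.1]
finger_gap: 13.7
```

```bash
python3 - <<'E'
from m import *
cap('scene','s7.png')
go(512.4,207.3,94,-0.192)
b=cv2.imread('pics/s7.png')[180:290,240:370]
cv2.imwrite('pics/c7.png',cv2.resize(b,(700,592),interpolation=cv2.INTER_CUBIC))
E
```

```text
t 8.1 tcp [509.6 208.2  94.2] rot [ 3.14e+00  3.00e-03 -1.92e-01] gap 13.8 F [ 0.8 -2.8  0.2] M [-0.26 -0.09  0.05]
shift cm [0.3  0.03 0.02] turn deg 0.0
```

View pics/c7.png

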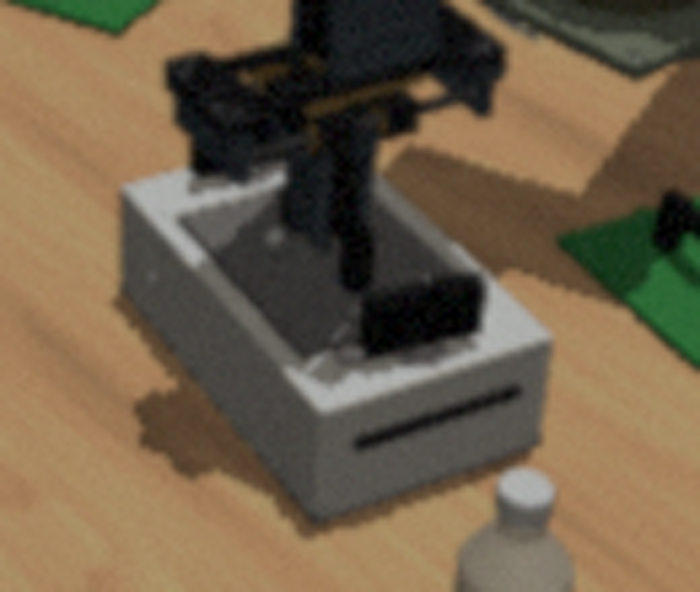

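At TCP 94.2 mm, and with the cover picked at 22.2, its underside is at 72 mm, so it is down. I'll press lightly and release.

{"method": "drive_tool", "body": {
  "plan": [
    [0,0,0.1,0],
    [0,0,0.15,0]
  ]
}}

```text
time_s: 8.35
tcp_pos: [509.9, 208.1, 93.7]
tool_rot: [3.141, 0.002, -0.192]
ft_force: [-0.8, -3.1, 8.7]
finger_gap: 13.6
```

{"method": "drive_tool", "body": {
  "plan": [
    [0,0,0,0],
    [0,0,0,0],
    [0,0,0,0]
  ],
  "hand": 0.45
}}

```text
time_s: 8.72
tcp_pos: [509.8, 208.2, 93.5]
tool_rot: [3.141, 0.003, -0.192]
ft_force: [-1.0, -0.3, -0.7]
finger_gap: 40.2
```

{"method": "drive_tool", "body": {
  "plan": [
    [0,0,-2,0],
    [0,0,-5,0],
    [0,0,-8,0],
    [0,0,-10,0],
    [0,0,-11,0]
  ]
}}

```text
time_s: 9.35
tcp_pos: [510.4, 208.5, 204.5]
tool_rot: [-3.142, 0.001, -0.192]
ft_force: [-0.8, 0.1, 0.2]
finger_gap: 40.9
```

{"method": "drive_tool", "body": {
  "plan": [
    [-6,0,-1,0],
    [-12,0,-1,0],
    [-18,0,-1,0],
    [-20,0,-1,0]
  ]
}}

```text
time_s: 9.85
tcp_pos: [311.0, 246.2, 214.3]
tool_rot: [3.141, 0.003, -0.189]
ft_force: [0.2, -0.0, -0.1]
finger_gap: 41.2
```

```bash
python3 - <<'E'
from m import *
p,d=cap('top','t8.png');p2,d2=cap('scene','s8.png');W=cloud('top',d)
roi=np.zeros(d.shape,bool);roi[150:235,145:240]=1
def bg(m): 
  n,l,st,ce=cv2.connectedComponentsWithStats(m.astype(np.uint8)); return [l==i for i in range(1,n) if st[i,4]>25]
for m in bg(roi&(W[...,2]>105)):
  q=W[m];print(m.sum(),rect(q[:,:2]),q.mean(0).round(1))
u=np.array([np.cos(-.192),np.sin(-.192)]);v=np.array([-u[1],u[0]])
c0=np.array([511,207.5])
L=(W[...,:2]-c0); a=L@u;b=L@v
pl=roi&(abs(a)<50)&(abs(b)<65)&(abs(a)>12)&(W[...,2]<100)
for s in [(1,1),(1,-1),(-1,1),(-1,-1)]:
  k=pl&(a*s[0]>0)&(b*s[1]>0);print(s,k.sum(),np.nanmedian(W[k][:,2]).round(2))
rim=roi&(abs(a)>63)&(abs(a)<73)&(abs(b)<100);print('rim',np.nanmedian(W[rim][:,2]), 'shoulder',np.nanmedian(W[roi&(abs(b)>80)&(abs(b)<115)&(abs(a)>45)&(abs(a)<70)][:,2]))
A=cv2.imread('pics/t8.png')[150:240,135:255]; B=cv2.imread('pics/s8.png')[180:290,230:377]
cv2.imwrite('pics/c8.png',np.hstack([cv2.resize(A,(400,300),interpolation=2),cv2.resize(B,(400,300),interpolation=2)]))
E
```

```text
102 (array([531.1, 304.6]), array([15.4, 69.3]), -0.3159) [530.6 302.9 119.4]
97 (array([512.8, 207.1]), array([77.5, 13.8]), 1.3832) [512.5 207.  119.1]
92 (array([493.6, 112.1]), array([14.1, 69.1]), -0.2476) [493.4 111.2 120.5]
274 (array([385.4, 232. ]), array([76.6, 33.5]), 1.3922) [387.9 231.7 334.5]
(1, 1) 201 80.27
(1, -1) 200 80.19
(-1, 1) 197 80.11
(-1, -1) 203 80.18
rim 80.00960307836442 shoulder 80.08261039549393
```

View pics/c8.png

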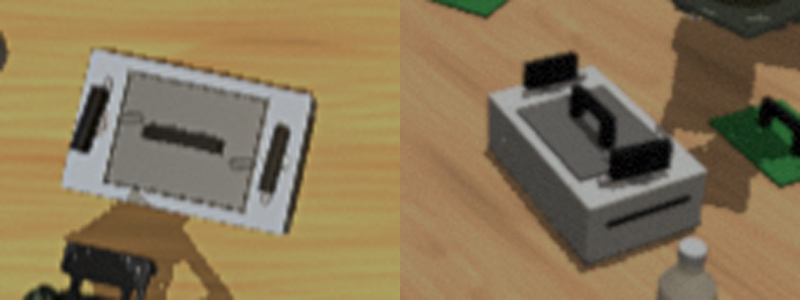

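The cover is seated: plate about 80.2 mm at all four corners against 80.0 for the rim. The latches show as dark bars at left and right of the case. Next is latch_1 at the +y end.

```bash
python3 - <<'E'
from m import *
go(528.4,304,160,1.256)
E
```

```text
t 9.95 tcp [312.8 246.6 214.7] rot [ 3.141e+00  1.000e-03 -1.890e-01] gap 40.8 F [-0.1  0.1 -0. ] M [-0.04 -0.09  0.03]
shift cm [20.11 -9.69  5.44] turn deg -82.8
```

{"method": "drive_tool", "body": {
  "plan": [
    [2.5,-1.2,0,-10],
    [5,-2.4,0,-20],
    [7.5,-3.6,0,-30],
    [10,-4.8,0,-40],
    [12.5,-6,1,-50],
    [15,-7.2,2,-60],
    [17.5,-8.4,3,-70],
    [20,-9.6,4,-80]
  ]
}}

```text
time_s: 10.95
tcp_pos: [530.3, 302.9, 173.0]
tool_rot: [-3.141, 0.001, 1.212]
ft_force: [-0.1, 0.3, 0.2]
finger_gap: 40.8
```

{"method": "drive_tool", "body": {
  "plan": [
    [0,0,0.5,-2.5],
    [0,0,1,-2.5]
  ]
}}

```text
time_s: 11.2
tcp_pos: [532.1, 302.2, 161.4]
tool_rot: [-3.14, 0.002, 1.253]
ft_force: [-0.5, -1.0, -0.4]
finger_gap: 41.1
```

```bash
python3 - <<'E'
from m import *
go(528.4,304,92,1.256)
E
```

```text
t 11.2 tcp [532.1 302.2 161.4] rot [-3.140e+00  2.000e-03  1.253e+00] gap 41.1 F [-0.5 -1.  -0.4] M [ 0.03 -0.17 -0.03]
shift cm [ 0.07 -0.4   6.94] turn deg -0.2
```

{"method": "drive_tool", "body": {
  "plan": [
    [0.07,-0.4,1,-0.2],
    [0.07,-0.4,2,-0.2],
    [0.07,-0.4,3.5,-0.2],
    [0.07,-0.4,5,-0.2],
    [0.07,-0.4,6.3,-0.2],
    [0.07,-0.4,6.9,-0.2],
    [0.07,-0.4,6.9,-0.2]
  ]
}}

```text
time_s: 12.08
tcp_pos: [528.3, 304.0, 92.0]
tool_rot: [-3.14, 0.002, 1.257]
ft_force: [0.9, 0.1, 0.7]
finger_gap: 40.9
```

{"method": "drive_tool", "body": {
  "plan": [
    [0,0,0,0],
    [0,0,0,0],
    [0,0,0,0],
    [0,0,0,0],
    [0,0,0,0]
  ],
  "hand": 0,
  "squeeze": 25
}}

```text
time_s: 12.7
tcp_pos: [528.8, 305.0, 92.4]
tool_rot: [-3.141, -0.0, 1.256]
ft_force: [0.7, 4.2, 0.1]
finger_gap: 14.0
```

```bash
python3 - <<'E'
from m import *
p,d=cap('scene','s9.png')
go(528.4,304,92,-0.192)
b=cv2.imread('pics/s9.png')[180:290,240:370]
cv2.imwrite('pics/c9.png',cv2.resize(b,(700,592),interpolation=cv2.INTER_CUBIC))
E
```

```text
t 12.75 tcp [528.9 304.9  92.4] rot [-3.141 -0.     1.256] gap 13.6 F [0.1 4.1 0.8] M [ 0.96 -0.34  0.08]
shift cm [-0.1  -0.01  0.04] turn deg 83.0
```

View pics/c9.png

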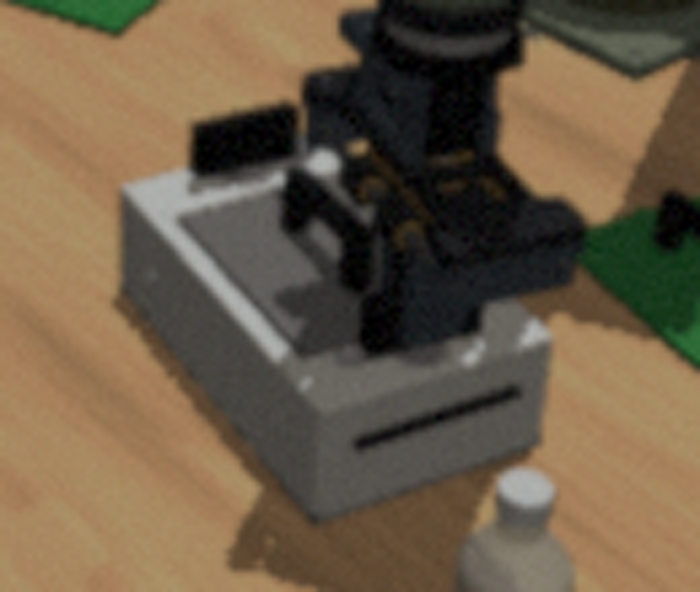

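The pads have closed on latch_1's wing (13.6 mm). Turning clockwise to just before the rib.

{"method": "drive_tool", "body": {
  "plan": [
    [0.07,0,0,8],
    [0.07,0,0,16],
    [0.07,0,0,24],
    [0.07,0,0,32],
    [0.07,0,0,40],
    [0.07,0,0,46],
    [0.07,0,0,46]
  ],
  "squeeze": 30
}}

```text
time_s: 13.62
tcp_pos: [528.6, 304.8, 92.4]
tool_rot: [3.141, 0.002, 0.455]
ft_force: [-0.4, -0.3, 2.2]
finger_gap: 13.8
```

```bash
python3 - <<'E'
from m import *
go(529,305.2,92,-0.192)
E
```

```text
t 13.62 tcp [528.6 304.8  92.4] rot [3.141e+00 2.000e-03 4.550e-01] gap 13.8 F [-0.4 -0.3  2.2] M [-0.04 -0.03  0.03]
shift cm [ 0.05 -0.02  0.04] turn deg 37.1
```

{"method": "drive_tool", "body": {
  "plan": [
    [0,0,-0.05,5],
    [0,0,-0.2,10],
    [0,0,-0.3,15],
    [0,0,-0.35,20],
    [0,0,-0.35,25],
    [0,0,-0.35,30],
    [0,0,-0.25,35],
    [0,0,-0.1,39]
  ],
  "squeeze": 40
}}

```text
time_s: 14.62
tcp_pos: [528.4, 304.8, 92.8]
tool_rot: [3.14, 0.002, -0.225]
ft_force: [-0.0, 2.1, -2.3]
finger_gap: 13.7
```

```bash
python3 - <<'E'
from m import *
go(529,305.2,92,-0.192)
E
```

```text
t 14.62 tcp [528.4 304.8  92.8] rot [ 3.14e+00  2.00e-03 -2.25e-01] gap 13.7 F [-0.   2.1 -2.3] M [ 0.56 -0.17  0.75]
shift cm [ 0.05 -0.05  0.08] turn deg -1.9
```

A moment of 0.75 N m at the final angle means the latch is against its stop. I'll relax it, release, retreat and look.

{"method": "drive_tool", "body": {
  "plan": [
    [0,0,0.05,-1],
    [0,0,0.06,-1.5]
  ]
}}

```text
time_s: 14.88
tcp_pos: [528.4, 304.8, 92.4]
tool_rot: [3.14, 0.002, -0.197]
ft_force: [-0.4, 2.0, 1.8]
finger_gap: 13.5
```

{"method": "drive_tool", "body": {
  "plan": [
    [0,0,0,0],
    [0,0,0,0],
    [0,0,0,0]
  ],
  "hand": 0.45
}}

```text
time_s: 15.25
tcp_pos: [528.3, 304.5, 92.3]
tool_rot: [3.139, 0.002, -0.197]
ft_force: [-0.2, -0.3, 0.2]
finger_gap: 39.7
```

{"method": "drive_tool", "body": {
  "plan": [
    [0,0,-2,0],
    [0,0,-5,0],
    [0,0,-8,0],
    [0,0,-10,0]
  ]
}}

```text
time_s: 15.75
tcp_pos: [528.9, 304.7, 193.8]
tool_rot: [3.14, 0.001, -0.197]
ft_force: [0.7, -0.4, -0.2]
finger_gap: 41.0
```

{"method": "drive_tool", "body": {
  "plan": [
    [-6,0,0,0],
    [-12,0,0,0],
    [-18,0,0,0],
    [-20,0,0,0]
  ]
}}

```text
time_s: 16.25
tcp_pos: [330.0, 343.6, 194.2]
tool_rot: [3.14, 0.001, -0.194]
ft_force: [-0.1, 0.6, -0.1]
finger_gap: 40.9
```

```bash
cat > look.py <<'E'
import sys
from m import *
k=sys.argv[1]
p,d=cap('top','t%s.png'%k);p2,d2=cap('scene','s%s.png'%k);W=cloud('top',d)
roi=np.zeros(d.shape,bool);roi[150:235,145:240]=1
n,l,st,ce=cv2.connectedComponentsWithStats((roi&(W[...,2]>105)&(W[...,2]<140)).astype(np.uint8))
for i in range(1,n):
  if st[i,4]>25: q=W[l==i];print(st[i,4],rect(q[:,:2]),q.mean(0).round(1))
A=cv2.imread('pics/t%s.png'%k)[150:240,135:255]; B=cv2.imread('pics/s%s.png'%k)[180:290,230:377]
cv2.imwrite('pics/c%s.png'%k,np.hstack([cv2.resize(A,(400,300),interpolation=2),cv2.resize(B,(400,300),interpolation=2)]))
E
python3 look.py 10; python3 - <<'E'
from m import *
go(491.5,112,160,1.323)
E
```

```text
87 (array([531.3, 304.6]), array([69. , 13.7]), 1.3812) [530.8 303.1 121.1]
100 (array([512.2, 207.2]), array([78.8, 13.9]), 1.3843) [512.  206.7 119.5]
90 (array([493.7, 112. ]), array([14.1, 69.2]), -0.2581) [494.2 111.3 120.4]
t 16.35 tcp [331.6 344.  194.3] rot [ 3.14e+00  1.00e-03 -1.94e-01] gap 40.9 F [ 0.4  0.1 -0.5] M [-0.03 -0.12  0.01]
shift cm [20.17 19.67  3.45] turn deg -86.9
```

View pics/c10.png

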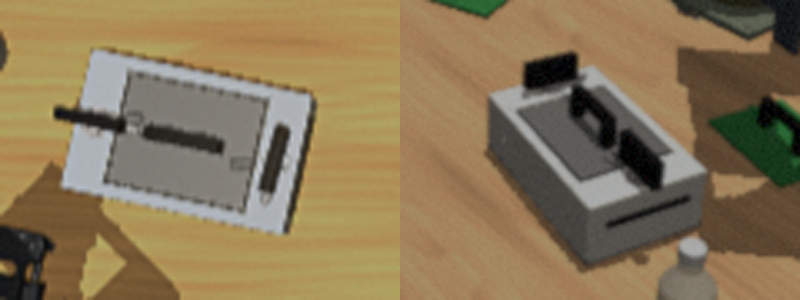

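Latch_1's bar now lies along the case's long axis (1.381 against 1.379 rad), pointing at the middle. Now latch_2.

{"method": "drive_tool", "body": {
  "plan": [
    [2.5,2.4,0,-10],
    [5,4.8,0,-20],
    [7.5,7.3,0,-30],
    [10,9.7,0,-40],
    [12.5,12.2,0,-50],
    [15,14.6,0.5,-60],
    [17.5,17,1,-70],
    [20,19.4,1.5,-80]
  ]
}}

```text
time_s: 17.35
tcp_pos: [492.8, 112.8, 179.2]
tool_rot: [3.141, 0.001, 1.206]
ft_force: [-0.0, 0.8, -0.6]
finger_gap: 41.5
```

{"method": "drive_tool", "body": {
  "plan": [
    [0,0,0.5,-6],
    [0,0,1.5,-6],
    [0,0,1.5,-6]
  ]
}}

```text
time_s: 17.73
tcp_pos: [492.7, 112.3, 163.1]
tool_rot: [-3.141, 0.003, 1.309]
ft_force: [-0.2, 0.6, 0.2]
finger_gap: 41.0
```

```bash
python3 - <<'E'
from m import *
go(491.2,112.4,92,1.320)
z=np.load('last_top.npz');W=cloud('top',z['d'])
roi=np.zeros(z['d'].shape,bool);roi[150:235,145:240]=1
n,l,st,ce=cv2.connectedComponentsWithStats((roi&(W[...,2]>105)&(W[...,2]<140)).astype(np.uint8))
for i in range(1,n): print(np.percentile(W[l==i][:,2],[10,50,75,90]).round(1))
E
```

```text
t 17.73 tcp [492.7 112.3 163.1] rot [-3.141e+00  3.000e-03  1.309e+00] gap 41.0 F [-0.2  0.6  0.2] M [ 0.1  -0.15 -0.  ]
shift cm [-0.01 -0.14  7.11] turn deg -0.6
[115.8 121.7 124.  125.8]
[114.  119.7 122.2 123.8]
[115.7 120.5 123.2 125.1]
```

{"method": "drive_tool", "body": {
  "plan": [
    [0,-0.15,1,-0.6],
    [0,-0.15,2,-0.6],
    [0,-0.15,3.5,-0.6],
    [0,-0.15,5,-0.6],
    [0,-0.15,6.4,-0.6],
    [0,-0.15,7.1,-0.6],
    [0,-0.15,7.1,-0.6]
  ]
}}

```text
time_s: 18.6
tcp_pos: [490.9, 112.4, 91.5]
tool_rot: [-3.14, 0.003, 1.319]
ft_force: [0.2, -0.6, 0.5]
finger_gap: 41.0
```

{"method": "drive_tool", "body": {
  "plan": [
    [0,0,0,0],
    [0,0,0,0],
    [0,0,0,0],
    [0,0,0,0],
    [0,0,0,0]
  ],
  "hand": 0,
  "squeeze": 30
}}

```text
time_s: 19.23
tcp_pos: [491.3, 112.7, 91.8]
tool_rot: [-3.14, 0.002, 1.319]
ft_force: [-0.7, 1.2, 1.7]
finger_gap: 13.8
```

```bash
python3 - <<'E'
from m import *
go(491.2,112.4,92,-0.192)
E
```

```text
t 19.23 tcp [491.3 112.7  91.8] rot [-3.140e+00  2.000e-03  1.319e+00] gap 13.8 F [-0.7  1.2  1.7] M [ 0.38 -0.21  0.03]
shift cm [-0.03  0.   -0.02] turn deg 86.6
```

{"method": "drive_tool", "body": {
  "plan": [
    [0,0,0,8],
    [0,0,0,16],
    [0,0,0,24],
    [0,0,0,32],
    [0,0,0,40],
    [0,0,0,48],
    [0,0,0,50],
    [0,0,0,50]
  ],
  "squeeze": 40
}}

```text
time_s: 20.23
tcp_pos: [491.2, 112.7, 91.9]
tool_rot: [3.141, 0.002, 0.448]
ft_force: [-0.7, 0.6, 0.8]
finger_gap: 13.8
```

```bash
python3 - <<'E'
from m import *
go(491.2,112.4,92,-0.192)
E
```

```text
t 20.23 tcp [491.2 112.7  91.9] rot [3.141e+00 2.000e-03 4.480e-01] gap 13.8 F [-0.7  0.6  0.8] M [ 0.13 -0.1  -0.02]
shift cm [-0.02  0.03 -0.01] turn deg 36.7
```

{"method": "drive_tool", "body": {
  "plan": [
    [0,0,-0.05,5],
    [0,0,-0.2,10],
    [0,0,-0.3,15],
    [0,0,-0.35,20],
    [0,0,-0.35,25],
    [0,0,-0.35,30],
    [0,0,-0.25,35],
    [0,0,-0.1,39]
  ]
}}

```text
time_s: 21.22
tcp_pos: [491.2, 112.6, 92.5]
tool_rot: [3.139, 0.001, -0.232]
ft_force: [0.9, 2.0, -1.7]
finger_gap: 13.9
```

```bash
python3 - <<'E'
from m import *
go(491.2,112.4,91.9,-0.192)
E
```

```text
t 21.23 tcp [491.2 112.6  92.5] rot [ 3.139e+00  1.000e-03 -2.320e-01] gap 13.9 F [ 0.9  2.  -1.7] M [ 0.42 -0.23  0.85]
shift cm [0.01 0.02 0.06] turn deg -2.3
```

{"method": "drive_tool", "body": {
  "plan": [
    [0,0,0.05,-1],
    [0,0,0.07,-2]
  ]
}}

```text
time_s: 21.48
tcp_pos: [491.2, 112.7, 91.9]
tool_rot: [3.139, 0.001, -0.195]
ft_force: [0.2, 0.2, 1.5]
finger_gap: 14.0
```

{"method": "drive_tool", "body": {
  "plan": [
    [0,0,0,0],
    [0,0,0,0],
    [0,0,0,0]
  ],
  "hand": 0.45
}}

```text
time_s: 21.85
tcp_pos: [491.1, 112.6, 91.9]
tool_rot: [3.139, 0.002, -0.195]
ft_force: [-0.3, 0.0, -0.1]
finger_gap: 39.6
```

{"method": "drive_tool", "body": {
  "plan": [
    [0,0,-2,0],
    [0,0,-5,0],
    [0,0,-8,0],
    [0,0,-11,0]
  ]
}}

```text
time_s: 22.35
tcp_pos: [491.2, 112.8, 202.8]
tool_rot: [3.139, 0.002, -0.195]
ft_force: [-0.0, 0.1, 0.5]
finger_gap: 40.7
```

{"method": "drive_tool", "body": {
  "plan": [
    [0,6,0,0],
    [0,12,0,0],
    [0,18,0,0],
    [0,24,0,0],
    [0,26,0,0],
    [0,26,0,0]
  ]
}}

```text
time_s: 23.1
tcp_pos: [440.4, -143.5, 203.5]
tool_rot: [3.139, 0.002, -0.198]
ft_force: [-0.6, -0.4, -1.0]
finger_gap: 41.2
```

```bash
python3 look.py 11; python3 - <<'E'
from m import *
Z=[cloud('top',cap('top')[1]) for _ in range(8)]
print(robot.read_state()['time_s'])
W=np.nanmean(Z,0); roi=np.zeros(W.shape[:2],bool);roi[150:235,145:240]=1
n,l,st,ce=cv2.connectedComponentsWithStats((roi&(W[...,2]>110)&(W[...,2]<140)).astype(np.uint8))
for i in range(1,n):
  if st[i,4]>25: q=W[l==i];print(rect(q[:,:2]),np.percentile(q[:,2],[10,50,75,90]).round(1))
u=np.array([np.cos(-.192),np.sin(-.192)]);v=np.array([-u[1],u[0]])
L=W[...,:2]-[512.4,207];a=L@u;b=L@v
for s in [(1,1),(1,-1),(-1,1),(-1,-1)]:
  k=roi&(abs(a)>15)&(abs(a)<50)&(abs(b)<60)&(a*s[0]>0)&(b*s[1]>0);print(s,np.nanmedian(W[k][:,2]).round(2))
E
```

```text
87 (array([531. , 303.1]), array([68.4, 13.7]), 1.3817) [530.8 303.1 121. ]
97 (array([512.6, 206.9]), array([78.3, 13.6]), 1.3905) [512.6 206.2 119.4]
85 (array([493.8, 111.5]), array([68.4, 13.8]), 1.3823) [493.7 111.5 121.2]
23.6
(array([531.2, 303.9]), array([68.2, 13.8]), 1.3802) [119.7 121.5 122.3 122.9]
(array([512.7, 207.3]), array([78.2, 13.4]), 1.3937) [117.8 119.4 120.2 120.8]
(array([493.9, 111.6]), array([68.7, 13.7]), 1.3799) [119.9 121.8 122.3 123.1]
(1, 1) 80.04
(1, -1) 80.16
(-1, 1) 80.02
(-1, -1) 79.91
```

View pics/c11.png

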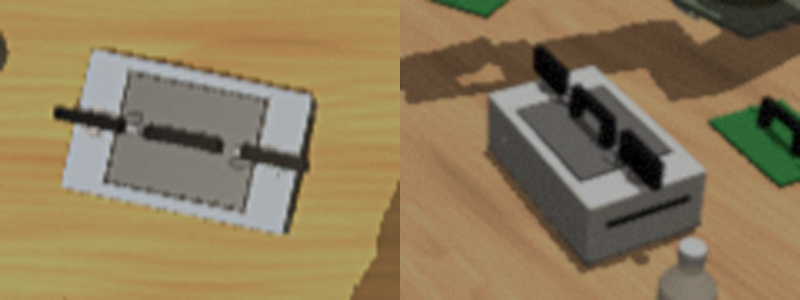

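Both bars are at 1.380 rad (locked is 1.379). Their tops are at 121.5 and 121.8 mm, against 122 mm with no lift, so both latches have dropped. The cover is level at 80.0 mm. Handing in.

```bash
python3 -c "
from station import robot
print(robot.job_done(), robot.read_state()['time_s'])"
```

```text
the job is handed in; nothing more can be done
the job is handed in; nothing more can be done
```

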